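Load the gel casting stand and jack up its front feet with the levelling wedge

ROBOT

A 6-joint arm with a two-finger parallel gripper is mounted at the origin on a cart in front of the work surface, level with it; the furniture and walls round the work are solid. World frame = base frame: x ahead of the robot, y to its left, z up, the work surface at z = 0. Lengths are in m, angles in degrees, forces in N, time in s.
With the tool pointing down it reaches from about 0.275 to 0.825 m from the base axis. Payload 4.9 kg.
Tool frame: the origin (TCP) lies midway between the tips of the shut fingers; the grasp point (between the pads) lies 19 mm behind it; z points along the fingers, y is the line along which they close (so a half turn about z gives the same grasp; the last joint's range is limited). The gripper opens to 85 mm and grips with 20 to 120 N. Pads are 22 mm wide; open, the fingers measure 114 mm over their backs; the gripper's body (76 mm by 85 mm) begins 54 mm behind the grasp point. The pads swing forward as they close: fully open they stand 13 mm farther back than shut.
Start: joints at [-71.746, 18.69, -11.035, 60.275, 0, 82.311], TCP at [0.241, -0.495, 0.231] pointing down, gripper open.
Joint ranges: [-152.03, 152.03], [-55.5, 102.48], [-74.3, 77.21], [-110.64, 120.58], [-84.22, 78.4], [-180, 180]. Speed limits (degrees/s): [147.25, 147.25, 180, 180, 180, 180].

INTERFACE

Orientations are given as [roll, pitch, yaw] about the fixed x, y, z axes, in that order (R = Rz(yaw) Ry(pitch) Rx(roll)).
In Python, from cell import ctrl gives the robot as it stands.
- The arm moves only by the tool servo_tool, never from a script. Its argument "rows" is text: rows parted by semicolons, each of 5 numbers parted by spaces: the shift along the world's x, y, z in cm, then the turn about the world's z in rad, then the closure, from -1 (fully open) to 1 (shut). In form: x y z turn gripper; .... A call has 1 to 20 rows; each row is the pose to reach, as a shift and turn from the pose commanded when the call began; what a row does not reach only later rows make up. A row lasts 1/8 s, in which the tool goes at most 62.5 mm and 10.7 degrees, less where a joint would pass 70% of its speed; a pose out of reach is approached as far as the arm can. A call with a gripper value outside its range is refused whole. The fingers move at their own pace and stop on an object; "squeeze" is the grip in N (left out, the last holds). Time passes only in rows, so rows that repeat a pose let the fingers close. It gives the time, the measured TCP pose, the force, the opening and the grip force at its end, in the units of the state.
- ctrl.sense(): the state, without advancing time (a new reading comes with each control period).
- ctrl.capture(name): name is "scene" or "top"; returns the picture (384x512x3 uint8, red, green, blue); there is no depth.
- ctrl.camera_model(name): a dict with "fx", "fy", "cx", "cy" (pixels), "R" (3x3) and "t" (3): a world point X has camera coordinates R X + t. Camera axes: x right, y down, z forward; pixel columns grow to the right and rows downward; lengths in m; the calibration is good to about 2 mm. A picture is of the moment at which its call begins. camera_model takes no time and is no camera call.
- ctrl.close_job(): hands the job in; it is judged then, once.
The state is a dict: "time_s": time; "joint_positions": joint angles; "qd": joint speeds; "joint_efforts": joint torques, N m; "tcp_pos": TCP position; "tool_rot": TCP orientation; "wrist_force": force on the tool from outside, world axes, zero at the start; "wrist_torque": the same for the moment, N m; "opening": opening from 0.0 (shut) to 1.0 (fully open); "finger_force": force on a finger pad.
Only numpy, scipy, OpenCV 4.12 (cv2) and the standard library are available. Lean on these libraries where they do the work, as an engineer would, in place of code of your own. Each camera call takes 0.05 s, during which the arm holds its last target. There are 200 camera calls.

TASK

Take the two gel cassettes out of the draining rack and stand them on edge, one in each slot of the casting stand, fully home and let go, because the stand is levelled with its load. Then lay the levelling wedge flat on the base plate and push it, thin end first, between the two front feet under the front edge of the stand, until both feet have just lifted off the base plate, about 4 mm. Finish while still gripping the wedge there, with nothing else holding the stand up, so that I can turn the feet; do not let a cassette fall over, tip the stand up or disturb the other things.

Things in the scene. Friction and masses are not known exactly. Their poses are not given: they have to be found in the camera images.
- base_plate: aluminium base plate, 300 (x) x 180 (y) x 10 mm, fixed to the worktop; origin at the centre of its underside, so its upper face is at z = 10 mm. Its +x axis points away from the robot, towards the pivot of the casting stand; the free front part, x = -150 to -55 mm, is where the wedge is laid.
- casting_stand: white gel casting stand on the base plate: deck 192 x 156 x 12 mm hinged at its rear on a pin along y. Origin on the pin, at x = +125, z = 26 mm of the base plate; x to the rear. At rest level on two front screw feet, underside 10 mm above the plate, front edge 180 mm before the pin. About 0.65 kg; swings freely up by the front, falls back by its weight. Two upright slots along x on the deck
- slot_left (a point): centre of the floor of the left (+y) slot, on the deck, 32 mm above the worktop; x along the slot, z up. Each slot is 106 mm long, 12 wide, 42 deep, made by ribs 30 mm long at its two ends (the middle is open), with a flared mouth that widens to 23 mm and ends 52 mm above the floor. The slots are 68 mm apart
- slot_right (a point): the same point of the right (-y) slot.
- foot_left (a point): centre of the sole of the left front screw foot (17 mm diameter, 10 mm high, black knurled head 21 mm wide above the deck), 64 mm left of the stand's middle and 14 mm behind its front edge; at z = 10 mm of the base plate when it stands on it.
- foot_right (a point): the same point of the right front foot, 64 mm right of the middle.
- rail (a point): middle of the lower front edge of the deck, 10 mm above the base plate at rest: the edge that the wedge goes under, between the feet.
- drain_rack: low grey drip tray, 134 x 182 x 14 mm, fixed, with steel supports where the two cassettes lean; origin under its centre. They stand at its y = -28 and +52 mm, bottom edge 26 mm up, along its x, leaning 25 degrees with tops towards its -y. Supports touch them only beyond 30 mm from their middle and below 45 mm from the bottom edge, so the upper middle is free on both faces
- cassette_a: gel cassette: two glass plates with spacers between, 100 (x) x 8 (y) x 80 (z) mm, about 0.13 kg, in the draining rack; origin at the centre of its bottom edge, z up along its height, x along its length. Both ways round are alike.
- cassette_b: the other gel cassette, the same.
- wedge: grey plastic levelling wedge lying on the worktop, 116 (x) x 30 (y) mm, about 0.11 kg; origin at the centre of its flat underside. The thin end points to its +x: 3 mm thick at x = +58 mm, rising evenly (1 in 4) to 21 mm at x = -14 mm; behind that, x = -14 to -58 mm, a grip block 30 mm wide and 42 mm high.
- bench_timer: small bench timer, 60 x 66 x 19 mm, a bystander; origin under its centre.
- petri_dish: petri dish, 58 mm across and 15 mm high, a bystander; origin under its centre.
- pipette: pipette lying on its side, 235 x 25 x 30 mm, a bystander; origin under its centre.
Not all that is in view belongs to the job. Leave any pink look-alike of the cassette_a alone.

How it is judged:
By the outcome, as a careful person would: the job done as asked, in the order asked, and still so for the second after the job is handed in, while the arm keeps its last pose, push and grip.
It also fails if it takes over 67 s, if anything falls off the work surface, if the arm or the gripper's body presses on something with over 40 N, if the wrist force passes 120 N, or if a joint passes its speed limit or range.

## Working session

There is one attempt and no reset: what is moved stays moved. The work goes in short steps, Python scripts to look and compute and a tool call to move; the robot and the scene stay as the last step left them, time stands still between calls to the robot, and variables do not carry over. Pictures are saved under pics/ and viewed, at most 14 in all, crops included, and the job is handed in when it is done.

Besides the shell and the picture viewer there is one more tool, called as name(argument=value, ...) on one line, values as JSON. servo_tool: Moves the arm, as the interface text tells. Its arguments: {"type":"object","properties":{"rows":{"type":"string"},"squeeze":{"type":"number"}},"required":["rows"]}

```bash
mkdir -p pics; ls; python3 - <<'E'
from cell import ctrl
import cv2
for n in ("scene","top"):
    im=ctrl.capture(n); cv2.imwrite(f"pics/{n}0.png",cv2.resize(im[:,:,::-1],(800,600),interpolation=cv2.INTER_CUBIC))
    cv2.imwrite(f"{n}_raw.png",im[:,:,::-1]); m=ctrl.camera_model(n); print(n,{k:(v if isinstance(v,(int,float)) else __import__('numpy').round(v,4).tolist()) for k,v in m.items()})
print(ctrl.sense())
E
```

```text
pics
scene {'fx': 451.4441894267042, 'fy': 451.4441894267042, 'cx': 249.31817037998684, 'cy': 192.28829165128136, 'R': [[0.6237, -0.7816, 0.0006], [-0.573, -0.4578, -0.6798], [0.5317, 0.4237, -0.7334]], 't': [-0.2287, 0.4185, 1.6548]}
top {'fx': 373.7901353493229, 'fy': 373.7901353493229, 'cx': 254.9936085194438, 'cy': 191.35406207052316, 'R': [[0.0002, -1.0, -0.0048], [-0.984, 0.0006, -0.1782], [0.1782, 0.0047, -0.984]], 't': [0.1825, 0.5345, 1.2752]}
{'time_s': 0.1, 'joint_positions': array([-7.17460861e+01,  1.87279445e+01, -1.10851981e+01,  6.02764765e+01,
        2.95639756e-04,  8.23110574e+01]), 'qd': array([ 0.00312755,  0.10255415,  0.04817927, -0.03115297, -0.06061464,
       -0.06911025]), 'joint_efforts': array([-1.92036134e-05, -4.44237828e+01,  2.63037997e+01,  7.88617210e-03,
       -2.54355700e-04, -8.53072237e-06]), 'tcp_pos': array([ 0.24045842, -0.49406854,  0.23058718]), 'tool_rot': array([-1.79911226e+02, -1.22835605e-02,  2.59428468e+01]), 'wrist_force': array([ 0.93797808,  0.49273695, -0.74847146]), 'wrist_torque': array([-0.01751257, -0.0390158 , -0.00190897]), 'finger_force': 0.0, 'opening': 1.0004941384323867}
```

View pics/scene0.png

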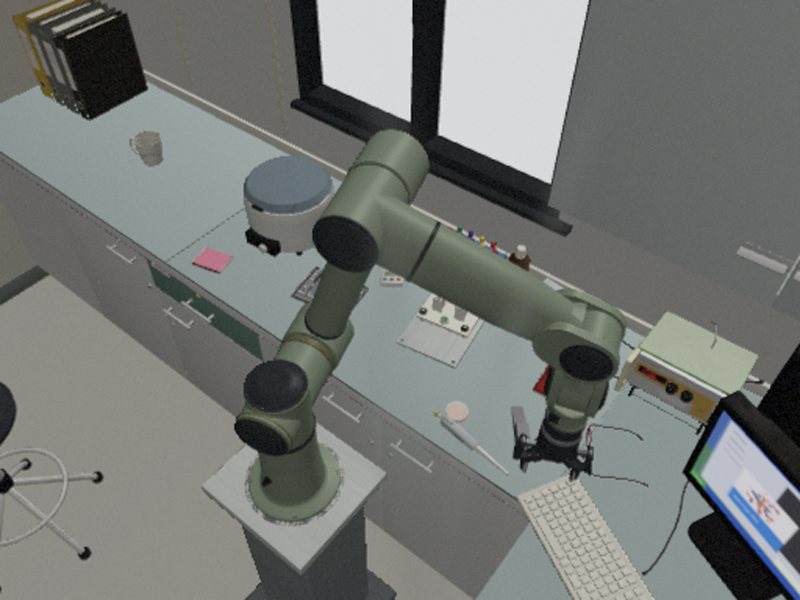

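View pics/top0.png

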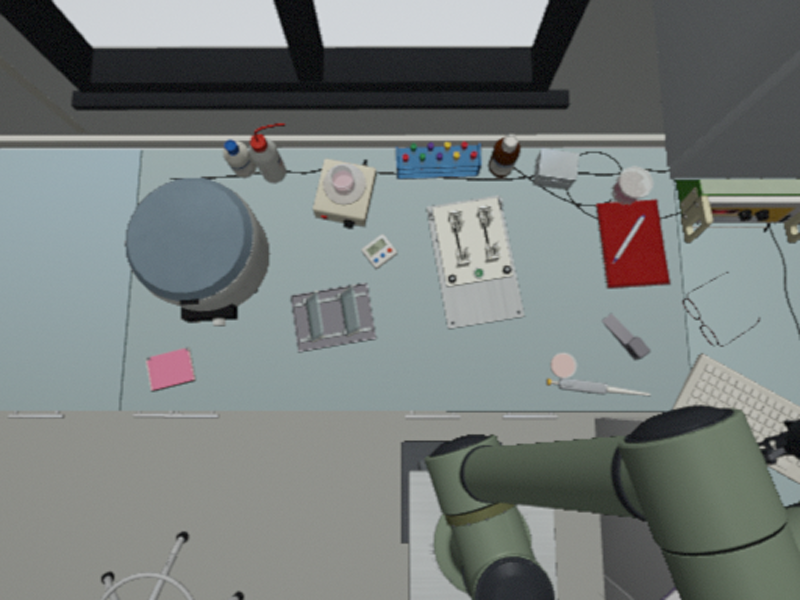

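The top view shows the rack at about (333,318), the stand and base plate at (478,262), the wedge at (627,337) with its thin end up-left, the timer at (379,251), the dish at (564,365) and the pipette at (598,386).

Cassette candidates: the two in the rack at (315,318) and (352,310), and the pink plate at (170,370), which is the look-alike to leave alone. I'll check the choice in a close crop.

```bash
python3 - <<'E'
import cv2,numpy as np
im=cv2.imread("top_raw.png")
def crop(x,y,w,h,s): return cv2.resize(im[y:y+h,x:x+w],(w*s,h*s),interpolation=cv2.INTER_CUBIC)
a=crop(180,175,66,56,6)   #rack  396x336
b=crop(270,122,66,92,6)  #stand 396x552
c=crop(376,194,66,36,6)  #wedge 396x216
L=np.vstack([a,c]); 
cv2.imwrite("pics/crop1.png",np.hstack([L,b]))
E
```

```text
(no output)
```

View pics/crop1.png

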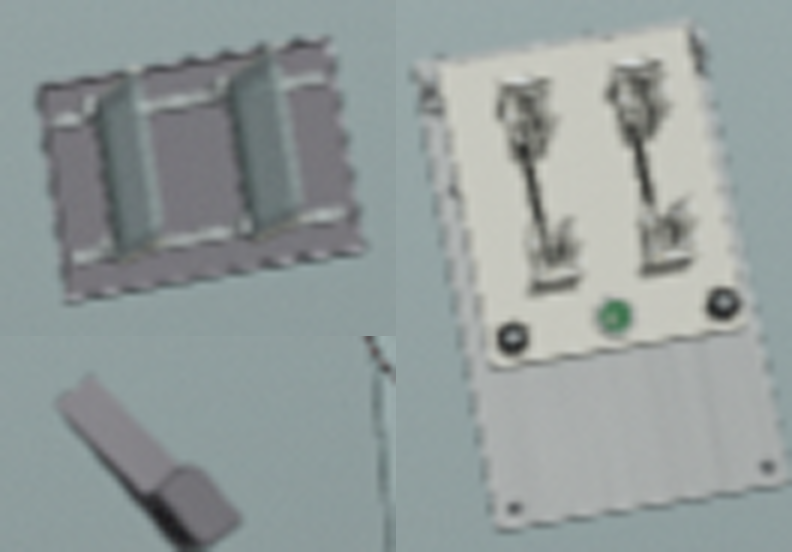

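The crop shows both rack cassettes as clear glass plates at crop (130,160) and (267,150). The bright top edge is on their right, so the tops lean to world -y. The pink plate is not in the rack. The deck front edge runs from (490,365) to (765,325), the feet heads are at (513,338) and (723,304), and the wedge's thin end is at (73,387). Next I fit poses.

```bash
cat > h.py <<'E'
import numpy as np, cv2
from scipy.optimize import least_squares
from cell import ctrl
def proj(P,n="top"):
    m=ctrl.camera_model(n);c=np.atleast_2d(P)@np.array(m["R"]).T+m["t"]
    return np.c_[m["fx"]*c[:,0]/c[:,2]+m["cx"],m["fy"]*c[:,1]/c[:,2]+m["cy"]]
def unproj(uv,z,n="top"):
    m=ctrl.camera_model(n);R=np.array(m["R"]);C=-R.T@m["t"]
    d=R.T@[(uv[0]-m["cx"])/m["fx"],(uv[1]-m["cy"])/m["fy"],1];return C+d*(z-C[2])/d[2]
def place(p,L):
    c,s=np.cos(p[2]),np.sin(p[2]);L=np.array(L,float);return np.c_[p[0]+c*L[:,0]-s*L[:,1],p[1]+s*L[:,0]+c*L[:,1],L[:,2]]
def fit(L,uv,yaw0):
    g=unproj(np.mean(uv,0),.02)
    r=least_squares(lambda p:(proj(place(p,L))-uv).ravel(),[g[0],g[1],yaw0],loss='soft_l1',x_scale=[.01,.01,.1])
    print("pose",np.round(r.x[:2],4),"yaw",round(np.degrees(r.x[2]),2),"res px",np.round(proj(place(r.x,L))-uv,1).tolist());return r.x
E
cat > m1.py <<'E'
from h import *
o=np.array
print("cam y",-np.array(ctrl.camera_model("top")["R"]).T@ctrl.camera_model("top")["t"])
A=lambda x,y:(180+x/6-.4,175+y/6-.4); B=lambda x,y:(270+(x-396)/6-.4,122+y/6-.4); C=lambda x,y:(376+x/6-.4,194+(y-336)/6-.4)
r=fit([(.067,.091,.014),(.067,-.091,.014),(-.067,-.091,.014),(-.067,.091,.014)],[A(40,88),A(330,42),A(365,250),A(68,302)],.15)
# base plate front corners, deck front corners(plate frame), feet heads
s=fit([(-.15,.09,.01),(-.15,-.09,.01),(-.055,.078,.032),(-.041,.064,.040),(-.041,-.064,.040)],[B(497,530),B(790,487),B(490,365),B(513,338),B(723,304)],.15)
# deck rear right corner, slot extents: unproj
c,sn=np.cos(s[2]),np.sin(s[2])
def loc(u,z):
    w=unproj(u,z);d=w[:2]-s[:2];return np.round([c*d[0]+sn*d[1],-sn*d[0]+c*d[1]],4)
print("deck rear R",loc(B(690,22),.032),"slot L rear",loc(B(525,80),.084),"slot L front",loc(B(555,288),.032),"slot R rear",loc(B(637,62),.084),"R front",loc(B(667,268),.032),"L front flare",loc(B(548,222),.084))
w=fit([(.058,.015,.003),(.058,-.015,.003),(-.014,-.015,.042),(-.058,-.015,.042)],[C(57,402),C(90,373),C(195,463),C(242,520)],.7)
bottom=np.array
for y in(.052,-.028):
    s25,c25=np.sin(np.radians(25)),np.cos(np.radians(25))
    L=[(0,y,.026),(0,y-.08*s25,.026+.08*c25)]
    print("cass bottom/top centre",place(r,L).round(4).tolist())
    L=[(q,y-.08*s25+.004*c25*k,.026+.08*c25+.004*s25*k) for q in(.05,-.05) for k in (1,-1)]
    uv=proj(place(r,L)); print("pred top edge in crop",((uv-[179.6,174.6])*6).round().tolist())
E
python3 m1.py
```

```text
cam y [0.2986684 0.1761252 1.3508776]
pose [0.4987 0.3342] yaw 9.61 res px [[-0.6, -0.3], [0.4, -0.8], [0.4, 0.6], [-0.3, 0.4]]
pose [0.6353 0.0034] yaw 8.66 res px [[-0.2, -0.1], [-0.0, -0.4], [0.3, 0.2], [-0.1, -0.1], [0.0, 0.3]]
deck rear R [ 0.1404 -0.0784] slot L rear [0.1022 0.036 ] slot L front [-0.0131  0.0325] slot R rear [ 0.1031 -0.0312] R front [-0.0112 -0.0365] L front flare [0.0149 0.0373]
pose [ 0.4554 -0.3347] yaw 36.02 res px [[-0.5, -0.0], [0.3, 0.0], [-0.1, -0.3], [0.2, 0.3]]
cass bottom/top centre [[0.49, 0.3854, 0.026], [0.4957, 0.3521, 0.0985]]
pred top edge in crop [[133.0, 67.0], [146.0, 66.0], [158.0, 240.0], [171.0, 239.0]]
cass bottom/top centre [[0.5034, 0.3066, 0.026], [0.509, 0.2732, 0.0985]]
pred top edge in crop [[272.0, 44.0], [285.0, 43.0], [299.0, 216.0], [312.0, 215.0]]
```

```bash
python3 - <<'E'
import cv2,numpy as np
from h import *
im=cv2.imread("top_raw.png")
a=cv2.resize(im[178:223,186:236],(800,720),interpolation=cv2.INTER_LANCZOS4)[:600]
b=cv2.resize(im[122:172,282:322],(480,600),interpolation=cv2.INTER_LANCZOS4)
a=cv2.resize(im[178:228,186:236],(500,500),interpolation=cv2.INTER_LANCZOS4);b=cv2.resize(im[124:174,282:312],(300,500),interpolation=cv2.INTER_LANCZOS4)
m=cv2.convertScaleAbs(np.hstack([a,b]),alpha=1.4,beta=-60)
for k in range(0,800,50):
    cv2.line(m,(k,0),(k,6),(0,0,255),1)
    if k<500: cv2.line(m,(0,k),(6,k),(0,0,255),1)
cv2.imwrite("pics/crop2.png",m)
E
```

```text
(no output)
```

View pics/crop2.png

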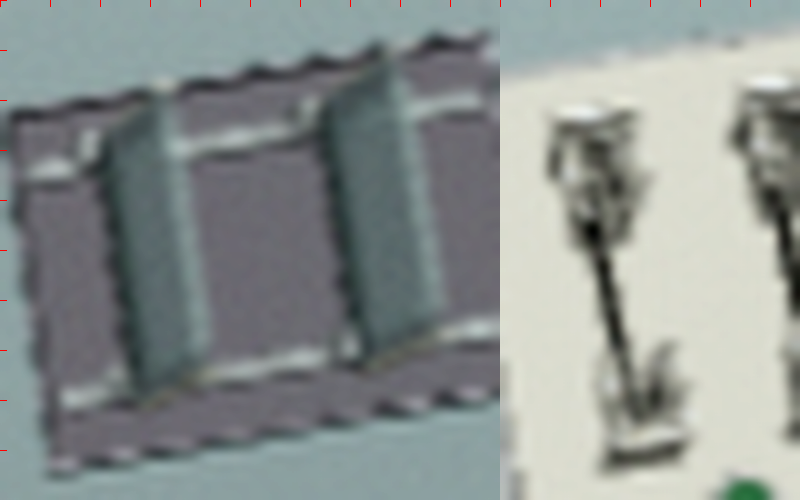

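The zoom shows cassette A (left) with corners at about (105,150), (140,398), (200,360) and (165,85), and B with (325,110), (365,358), (438,320) and (392,48). The left slot runs from its rear top at (590,105) to its front floor at (648,462).

```bash
cat > m2.py <<'E'
from h import *
s,c=np.sin(np.radians(25)),np.cos(np.radians(25))
K=lambda x,y:(186+x/10-.45,178+y/10-.45)
L=[(.05,.004*c,.026+.004*s),(-.05,.004*c,.026+.004*s),(-.05,-.08*s-.004*c,.026+.08*c-.004*s),(.05,-.08*s-.004*c,.026+.08*c-.004*s)]
for n,u in dict(A=[(105,148),(140,398),(206,355),(170,88)],B=[(325,108),(365,360),(440,320),(400,50)]).items():
    p=fit(L,[K(*q) for q in u],.16); print(n,place(p,[(0,0,.026),(0,-.08*s,.0985),(0,-.06*s,.080)]).round(4).tolist())
st=(.6353,.0034,np.radians(8.66))
Q=lambda x,y:(282+(x-500)/10-.45,124+y/10-.45)
for n,y in(("L",.034),("R",-.034)): print(n,place(st,[(.0445,y,.032)]).round(4).tolist())
print("rear",unproj(Q(590,105),.084),"front",unproj(Q(648,462),.032))
print("pred slot ends for cx=.045",proj(place(st,[(.098,.034,.084),(-.008,.034,.032)]))-[281.55,123.55])
E
python3 m2.py
```

```text
pose [0.4905 0.3874] yaw 10.66 res px [[-1.5, -1.2], [-0.6, 1.1], [1.6, 0.9], [0.5, -1.0]]
A [[0.4905, 0.3874, 0.026], [0.4968, 0.3542, 0.0985], [0.4952, 0.3625, 0.08]]
pose [0.5036 0.3084] yaw 10.68 res px [[-1.5, -0.7], [-0.8, 1.2], [1.7, 0.5], [0.6, -0.9]]
B [[0.5036, 0.3084, 0.026], [0.5099, 0.2752, 0.0985], [0.5083, 0.2835, 0.08]]
L [[0.6742, 0.0437, 0.032]]
R [[0.6844, -0.0235, 0.032]]
rear [0.73420722 0.05634344 0.084     ] front [0.61690635 0.03268832 0.032     ]
pred slot ends for cx=.045 [[10.32759735 12.43019017]
 [13.910025   44.75931827]]
```

servo_tool(rows="26.7 77.7 0 2.859 -0.2;26.7 77.7 0 2.859 -0.2;26.7 77.7 0 2.859 -0.2;26.7 77.7 0 2.859 -0.2;26.7 77.7 0 2.859 -0.2;26.7 77.7 0 2.859 -0.2;26.7 77.7 0 2.859 -0.2;26.7 77.7 0 2.859 -0.2;26.7 77.7 0 2.859 -0.2;26.7 77.7 0 2.859 -0.2;26.7 77.7 0 2.859 -0.2;26.7 77.7 0 2.859 -0.2;26.7 77.7 0 2.859 -0.2;26.7 77.7 0 2.859 -0.2;26.7 77.7 0 2.859 -0.2;26.7 77.7 0 2.859 -0.2;26.7 77.7 0 2.859 -0.2;26.7 77.7 0 2.859 -0.2", squeeze=20)

```text
time_s: 2.35
tcp_pos: [0.5075, 0.2823, 0.2311]
tool_rot: [-180.0, -0.0, -170.3]
wrist_force: [0.3, -0.1, 0.6]
opening: 0.602
finger_force: 0.0
```

servo_tool(rows="0 0 -6 0 -0.2;0 0 -11 0 -0.2;0 0 -13.5 0 -0.2;0 0 -14.8 0 -0.2;0 0 -16.2 0 -0.2")

```text
time_s: 2.98
tcp_pos: [0.5085, 0.2827, 0.0695]
tool_rot: [180.0, 0.1, -170.3]
wrist_force: [0.8, -0.4, 0.4]
opening: 0.6
finger_force: 0.0
```

```bash
python3 - <<'E'
from h import *
s=ctrl.sense();print(s["tcp_pos"],s["wrist_force"])
a=ctrl.capture("top")[:,:,::-1];b=ctrl.capture("scene")[:,:,::-1]
print(proj([.51,.28,.1]),proj([.51,.28,.1],"scene"))
u,v=proj([.51,.28,.07],"scene")[0].astype(int)
A=cv2.resize(a[165:235,175:245],(400,400),interpolation=3);B=cv2.resize(b[v-35:v+35,u-35:u+35],(400,400),interpolation=3)
cv2.imwrite("pics/g1.png",np.hstack([A,B]))
E
```

```text
[0.50845586 0.28268263 0.06945811] [ 0.78131516 -0.44526225  0.36324074]
[[226.16423422 195.76876645]] [[219.68966944 176.28517397]]
```

View pics/g1.png

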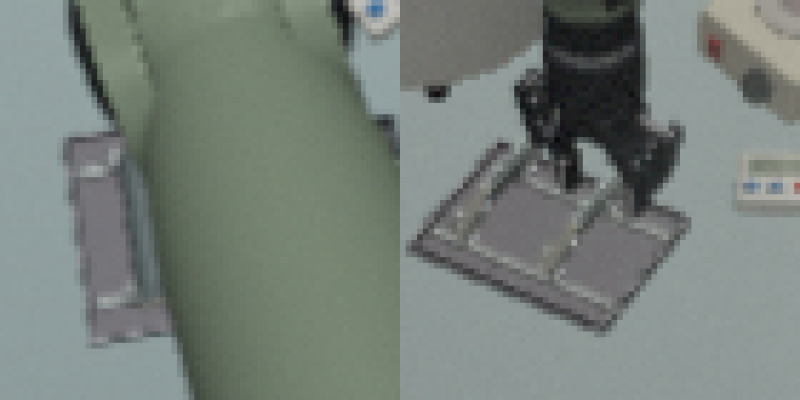

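The fingers straddle cassette B, which is at crop (590,190), and nothing else touches. I'll close gently while following it upright.

servo_tool(rows="0 0 0 0 0.3;0 0 0 0 0.4;0 0.2 0 0 0.5;-0.1 0.5 0.2 0 0.6;-0.1 0.8 0.4 0 0.7;-0.2 1.1 0.6 0 1;-0.2 1.3 0.9 0 1;-0.2 1.4 1.3 0 1", squeeze=20)

```text
time_s: 4.08
tcp_pos: [0.5049, 0.2986, 0.0822]
tool_rot: [179.8, -0.0, -170.2]
wrist_force: [-0.4, 5.3, -3.0]
opening: 0.108
finger_force: 18.8
```

servo_tool(rows="0 0 0.5 0 1;0 0 1.2 0 1;0 0 3 0 1;0 0 6 0 1;0 0 9 0 1;0 0 10 0 1", squeeze=50)

```text
time_s: 4.82
tcp_pos: [0.5064, 0.2964, 0.1838]
tool_rot: [-180.0, 0.1, -170.3]
wrist_force: [-0.3, -0.6, -1.0]
opening: 0.086
finger_force: 48.8
```

```bash
python3 - <<'E'
from h import *
s=ctrl.sense();print(s["tcp_pos"],s["wrist_force"],s["wrist_torque"],s["opening"])
b=ctrl.capture("scene")[:,:,::-1];cv2.imwrite("s2.png",b)
u,v=proj(s["tcp_pos"],"scene")[0].astype(int);print(u,v)
B=cv2.resize(b[v-35:v+40,u-50:u+50],(800,600),interpolation=cv2.INTER_LANCZOS4)
cv2.imwrite("pics/g2.png",B)
E
```

```text
[0.50641003 0.2964304  0.18375794] [-0.34896708 -0.61559027 -0.95748013] [-0.0107947   0.00472653 -0.04146423] 0.08576235549406719
215 161
```

View pics/g2.png

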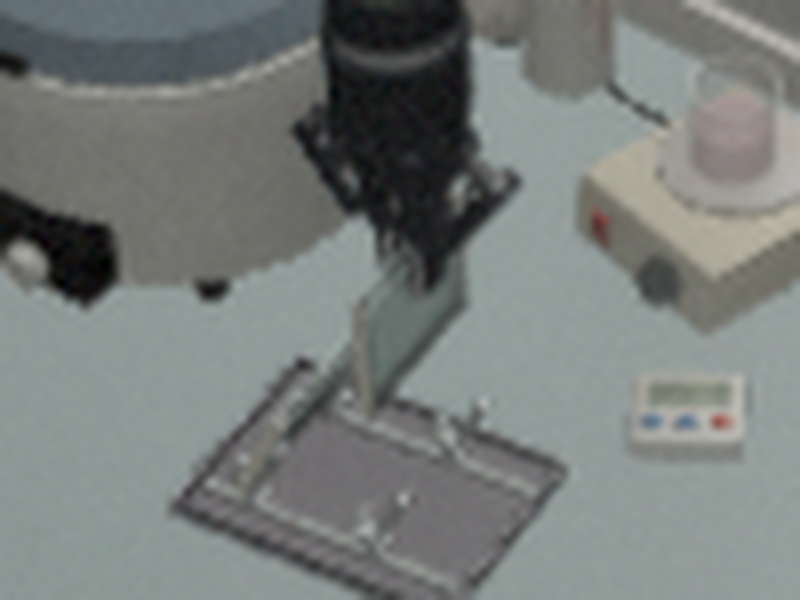

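Cassette B hangs upright in the grip: near-end edge from (360,303) to (370,410), rear bottom corner at (467,305). A is still in the rack. Next I find the cassette's offset from the TCP.

```bash
cat > off.py <<'E'
from h import *
def off(uvs,labels,tcp,yaw,thick=-.004):
    x=np.array([np.cos(yaw),np.sin(yaw),0]);y=np.array([-np.sin(yaw),np.cos(yaw),0]);z=np.array([0,0,1.])
    P=lambda p:np.array([tcp+x*(p[0]+sx*.05)+y*thick+z*(p[1]+sz*.08) for sx,sz in labels])
    r=least_squares(lambda p:(proj(P(p),"scene")-uvs).ravel(),[0,-.05]);print("x off, bottom z rel TCP",r.x.round(4),"res",r.fun.round(1))
E
python3 - <<'E'
from off import *
U=lambda x,y:(165+x/8-.4,126+y/8-.4)
# right (-y) face corners
off([U(376,412),U(362,303),U(467,305)],[(-1,0),(-1,1),(1,0)],np.array([.5064,.2964,.1838]),np.radians(9.7))
E
```

```text
x off, bottom z rel TCP [ 0.0046 -0.0558] res [-0.4  0.2  0.1  0.3  0.3 -0.5]
```

servo_tool(rows="0 -4 0 0 1;3 -10 0 -0.01 1;6 -15.5 0 -0.019 1;9 -21 0 -0.019 1;12 -26 0 -0.019 1;15.5 -30 -1 -0.019 1;17.2 -31.7 -2 -0.019 1;17.6 -32 -2 -0.019 1;17.6 -32 -2 -0.019 1;17.6 -32 -2 -0.019 1")

```text
time_s: 6.12
tcp_pos: [0.681, -0.0223, 0.1625]
tool_rot: [180.0, -0.0, -171.3]
wrist_force: [0.6, 0.0, -1.7]
opening: 0.083
finger_force: 48.9
```

```bash
python3 - <<'E'
from h import *
s=ctrl.sense();print(s["tcp_pos"],s["tool_rot"],s["wrist_force"],s["opening"])
b=ctrl.capture("scene")[:,:,::-1];cv2.imwrite("s3.png",b)
u,v=proj(s["tcp_pos"]-[0,0,.07],"scene")[0].astype(int);print(u,v)
B=cv2.resize(b[v-30:v+30,u-45:u+35],(800,600),interpolation=cv2.INTER_LANCZOS4)
cv2.imwrite("pics/g3.png",B)
E
```

```text
[ 0.68099777 -0.02234702  0.16250081] [ 1.79988941e+02 -1.95887363e-02 -1.71251243e+02] [ 0.63140085  0.04889025 -1.67734845] 0.08283396857501535
299 186
```

View pics/g3.png

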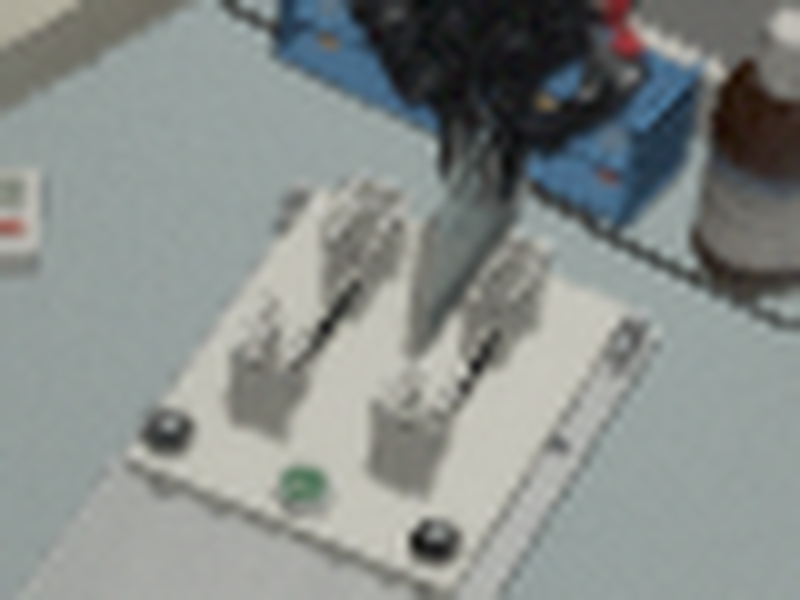

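```bash
python3 - <<'E'
from off import *
U=lambda x,y:(254+x/10-.45,156+y/10-.45)
st=(.6353,.0034,np.radians(8.66));c,s=np.cos(st[2]),np.sin(st[2])
def loc(w):d=w[:2]-st[:2];return np.round([c*d[0]+s*d[1],-s*d[0]+c*d[1]],4)
for n,q,z in(("R front bot",(399,485),.032),("L front bot",(258,430),.032),("R front top",(412,413),.084),("footL",(168,425),.040),("footR",(435,538),.040),("deckcornerL",(130,455),.032),("deckcornerR",(448,585),.032)):
    print(n,loc(unproj(U(*q),z,"scene")))
tcp=np.array([.681,-.0223,.1625]); print("tcp",loc(tcp))
off([U(420,357),U(518,213),U(437,215)],[(-1,0),(1,0),(-1,1)],tcp,st[2])
off([U(409,353)],[(-1,0)],tcp,st[2],.004)
E
```

```text
R front bot [-0.0103 -0.0358]
L front bot [-0.0123  0.0317]
R front top [-0.0141 -0.0396]
footL [-0.0359  0.064 ]
footR [-0.0363 -0.065 ]
deckcornerL [-0.0531  0.0732]
deckcornerR [-0.0507 -0.0788]
tcp [ 0.0413 -0.0323]
x off, bottom z rel TCP [ 0.0046 -0.0535] res [-0.  -0.2  0.3 -0.4 -0.2  0.6]
x off, bottom z rel TCP [ 0.0125 -0.064 ] res [0. 0.]
```

servo_tool(rows="0 0 0 0 1;0 0 -1 0 1;0 0 -2 0 1;0 0 -2.5 0 1;0 0 -3 0 1;0 0 -3.5 0 1;0 0 -4 0 1;0 0 -4.5 0 1")

```text
time_s: 7.18
tcp_pos: [0.6822, -0.0236, 0.1173]
tool_rot: [-180.0, 0.1, -171.3]
wrist_force: [1.4, 0.2, -1.2]
opening: 0.083
finger_force: 49.0
```

servo_tool(rows="0 0 -0.5 0 1;0 0 -1 0 1;0 0 -1.5 0 1;0 0 -2 0 1;0 0 -2.3 0 1;0 0 -2.6 0 1;0 0 -2.8 0 1")

```text
time_s: 8.05
tcp_pos: [0.6822, -0.0236, 0.0895]
tool_rot: [-180.0, 0.1, -171.3]
wrist_force: [3.9, 0.7, 1.5]
opening: 0.086
finger_force: 49.3
```

servo_tool(rows="0.1 0 0 0 1;0.15 0 -0.1 0 1;0.15 0 -0.2 0 1;0.15 0 -0.3 0 1")

```text
time_s: 8.55
tcp_pos: [0.6824, -0.0236, 0.0858]
tool_rot: [180.0, -0.1, -171.3]
wrist_force: [1.6, 0.3, -0.8]
opening: 0.084
finger_force: 49.0
```

servo_tool(rows="0 0 -0.1 0 1;0 0 -0.2 0 1;0 0 -0.3 0 1;0 0 -0.3 0 1")

```text
time_s: 9.05
tcp_pos: [0.6828, -0.0236, 0.0831]
tool_rot: [180.0, -0.0, -171.3]
wrist_force: [-0.2, -0.6, -0.9]
opening: 0.083
finger_force: 48.9
```

servo_tool(rows="0 0 -0.1 0 1;0 0 -0.2 0 1;0 0 -0.3 0 1;0 0 -0.4 0 1;0 0 -0.4 0 1")

```text
time_s: 9.68
tcp_pos: [0.6831, -0.0236, 0.0827]
tool_rot: [-180.0, 0.1, -171.3]
wrist_force: [-7.8, 1.3, 17.2]
opening: 0.083
finger_force: 51.7
```

servo_tool(rows="0 0 0.3 0 1;0 0 0.4 0 0.6;0 0 0.4 0 0.2;0 0 0.4 0 0.2;0 0 2 0 0.2;0 0 6 0 0.2;0 0 11 0 0.2;-6 12 14 0 0;-12 18 14 0 0;-16 24 14 0 -0.2", squeeze=20)

```text
time_s: 10.92
tcp_pos: [0.5824, 0.1332, 0.215]
tool_rot: [180.0, 0.1, -171.4]
wrist_force: [0.9, 0.7, 0.6]
opening: 0.603
finger_force: 0.0
```

```bash
python3 - <<'E'
from h import *
s=ctrl.sense();print(s["tcp_pos"],s["tool_rot"],s["wrist_force"],s["opening"])
b=ctrl.capture("scene")[:,:,::-1];cv2.imwrite("s4.png",b);a=ctrl.capture("top")[:,:,::-1];cv2.imwrite("t4.png",a)
B=cv2.resize(b[156:211,254:314],(480,440),interpolation=cv2.INTER_LANCZOS4)
A=cv2.resize(a[120:175,275:315],(320,440),interpolation=cv2.INTER_LANCZOS4)
cv2.imwrite("pics/g4.png",np.hstack([B,A]))
st=(.6353,.0034,np.radians(8.66))
L=[(.0445+x,-.034,z) for x in(-.05,.05) for z in(.032,.112)]
print(((proj(place(st,L),"scene")-[253.55,155.55])*8).round(),((proj(place(st,L))-[274.55,119.55])*8+[480,0]).round())
E
```

```text
[0.58241929 0.13319707 0.21500419] [ 1.79992988e+02  1.47347857e-01 -1.71376356e+02] [0.89431364 0.72945537 0.58517066] 0.6029274282052435
[[320. 381.]
 [331. 280.]
 [399. 264.]
 [412. 163.]] [[794. 363.]
 [822. 316.]
 [755. 154.]
 [781.  95.]]
```

View pics/g4.png

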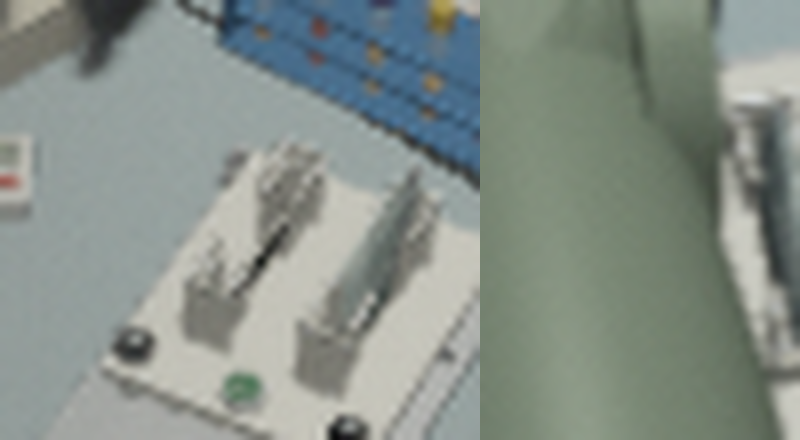

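B sits home in the right slot: its top edge runs from (330,285) to (415,168), against a prediction of (331,280) to (412,163). Next is cassette A.

servo_tool(rows="-1 5 0 0.019 -0.2;-2 10 0 0.019 -0.2;-2.9 14.5 0 0.019 -0.2;-2.9 14.5 -4 0.019 -0.2;-2.9 14.5 -7 0.019 -0.2;-2.9 14.5 -10.5 0.019 -0.2;-2.9 14.5 -13.5 0.019 -0.2;-2.9 14.5 -15 0.019 -0.2;-2.9 14.5 -15 0.019 -0.2")

```text
time_s: 12.15
tcp_pos: [0.5538, 0.2765, 0.0628]
tool_rot: [-180.0, -0.1, -170.3]
wrist_force: [-1.1, -0.1, 0.3]
opening: 0.603
finger_force: 0.0
```

That landed short of A because shifts count from the rate-limited pose. No contact was felt, so I'll lift and correct.

servo_tool(rows="0 0 4 0 -0.2;0 0 8 0 -0.2;-3 4 8 0 -0.2;-5.9 8.4 8 0 -0.2;-5.9 8.4 8 0 -0.2;-5.9 8.4 4 0 -0.2;-5.9 8.4 2 0 -0.2;-5.9 8.4 0.6 0 -0.2;-5.9 8.4 0.6 0 -0.2")

```text
time_s: 13.28
tcp_pos: [0.4951, 0.3603, 0.069]
tool_rot: [-180.0, -0.0, -170.3]
wrist_force: [-0.5, 0.5, -0.2]
opening: 0.598
finger_force: 0.0
```

servo_tool(rows="0 0 0 0 0.3;0 0 0 0 0.4;0 0.2 0 0 0.5;-0.1 0.5 0.2 0 0.6;-0.1 0.8 0.4 0 0.7;-0.2 1.1 0.6 0 1;-0.2 1.3 0.9 0 1;-0.2 1.4 1.3 0 1", squeeze=20)

```text
time_s: 14.28
tcp_pos: [0.4923, 0.3773, 0.0823]
tool_rot: [179.7, -0.0, -170.2]
wrist_force: [-1.5, 5.3, -1.4]
opening: 0.117
finger_force: 18.7
```

servo_tool(rows="0 0 0.5 0 1;0 0 1.2 0 1;0 0 3 0 1;0 0 6 0 1;0 0 9 0 1;0 0 10 0 1;0 0 10 0 1", squeeze=50)

```text
time_s: 15.15
tcp_pos: [0.493, 0.3749, 0.1821]
tool_rot: [-180.0, 0.0, -170.2]
wrist_force: [0.1, -0.5, -0.7]
opening: 0.084
finger_force: 48.9
```

```bash
python3 - <<'E'
from h import *
s=ctrl.sense();print(s["tcp_pos"],s["tool_rot"],s["wrist_force"],s["opening"])
b=ctrl.capture("scene")[:,:,::-1];cv2.imwrite("s5.png",b)
st=(s["tcp_pos"][0],s["tcp_pos"][1],np.radians(9.7));z=s["tcp_pos"][2]
u,v=proj(s["tcp_pos"],"scene")[0].astype(int);print(u,v)
B=cv2.resize(b[v-20:v+40,u-40:u+40],(800,600),interpolation=cv2.INTER_LANCZOS4)
cv2.imwrite("pics/g5.png",B)
L=[(x+.001,-.004,z-.051+h) for x in(-.05,.05) for h in(0,.08)]
print("pred",((proj(place(st,L),"scene")-[u-40.45,v-20.45])*10).round())
E
```

```text
[0.49296726 0.37486679 0.18207228] [-1.79986321e+02  2.52540490e-02 -1.70243472e+02] [ 0.10704854 -0.52558209 -0.68601325] 0.0842523152909388
199 155
pred [[365. 365.]
 [348. 228.]
 [490. 227.]
 [477.  90.]]
```

View pics/g5.png

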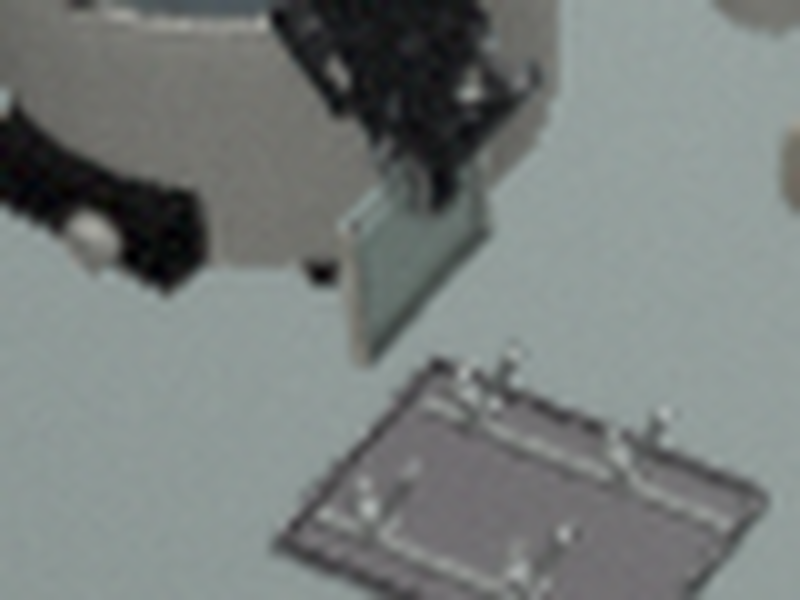

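A hangs upright, with corners at (365,363), (350,232) and (490,230), just as predicted. I'll carry it over the left slot.

servo_tool(rows="0 -4 0 0 1;3 -9 0 -0.01 1;6 -14 0 -0.019 1;9 -19 0 -0.019 1;12 -24 0 -0.019 1;15 -28.5 0 -0.019 1;17 -31.5 -1 -0.019 1;18 -33.2 -1.7 -0.019 1;18 -33.2 -1.7 -0.019 1;18 -33.2 -1.7 -0.019 1;18 -33.2 -3 -0.019 1;18 -33.2 -4 -0.019 1")

```text
time_s: 16.7
tcp_pos: [0.6723, 0.044, 0.1414]
tool_rot: [180.0, -0.0, -171.3]
wrist_force: [-0.2, 0.1, -2.1]
opening: 0.089
finger_force: 49.1
```

servo_tool(rows="0.1 -0.1 0 0 1;0.1 -0.1 -0.6 0 1;0.1 -0.1 -1.2 0 1;0.1 -0.1 -1.8 0 1;0.1 -0.1 -2.4 0 1;0.1 -0.1 -3 0 1;0.1 -0.1 -3.6 0 1;0.1 -0.1 -4.2 0 1;0.1 -0.1 -4.8 0 1;0.1 -0.1 -5.2 0 1")

```text
time_s: 17.95
tcp_pos: [0.6738, 0.043, 0.0897]
tool_rot: [179.9, 0.0, -171.3]
wrist_force: [-1.2, 5.8, 1.0]
opening: 0.083
finger_force: 49.9
```

servo_tool(rows="0 0.1 0 0 1;0 0.1 -0.2 0 1;0 0.1 -0.4 0 1;0 0.1 -0.6 0 1;0 0.1 -0.8 0 1")

```text
time_s: 18.58
tcp_pos: [0.6744, 0.0432, 0.0828]
tool_rot: [180.0, 0.1, -171.3]
wrist_force: [-5.1, 5.0, 13.9]
opening: 0.08
finger_force: 51.4
```

servo_tool(rows="0 0 0.3 0 1;0 0 0.4 0 0.6;0 0 0.4 0 0.2;0 0 0.4 0 0.2;0 0 2 0 0.2;0 0 6 0 0.2;0 0 11 0 0.2;0 0 13 0 0;-6 -6 13 0.1 0;-10 -11 13 0.2 0;-14 -17 13 0.3 0;-18 -23 13 0.4 0;-21 -29 13 0.476 -0.2;-24.8 -34 13 0.476 -0.2;-24.8 -39.9 13 0.476 -0.2;-24.8 -39.9 13 0.476 -0.2;-24.8 -39.9 13 0.476 -0.2", squeeze=20)

```text
time_s: 20.7
tcp_pos: [0.4251, -0.3593, 0.2133]
tool_rot: [-179.9, -0.0, -144.3]
wrist_force: [0.6, 0.3, 1.1]
opening: 0.598
finger_force: 0.0
```

```bash
python3 - <<'E'
from h import *
s=ctrl.sense();print(s["tcp_pos"],s["tool_rot"],s["wrist_force"],s["opening"])
b=ctrl.capture("scene")[:,:,::-1];cv2.imwrite("s6.png",b);a=ctrl.capture("top")[:,:,::-1];cv2.imwrite("t6.png",a)
B=cv2.resize(b[150:220,250:320],(400,400),interpolation=cv2.INTER_LANCZOS4)
u,v=proj([.45,-.33,.0],"scene")[0].astype(int);print(u,v)
A=cv2.resize(b[v-35:v+35,u-35:u+35],(400,400),interpolation=cv2.INTER_LANCZOS4)
cv2.imwrite("pics/g6.png",np.hstack([B,A]))
S=400/70
st=(.6353,.0034,np.radians(8.66))
print("pred L,R top edges",[(((proj(place(st,[(.0445+x,y,.112) for x in(-.05,.05)]),"scene")-[250,150]+.45)*S).round().tolist()) for y in(.034,-.034)])
w=(.4554,-.3347,np.radians(36.02))
L=[(.058,.015,.003),(.058,-.015,.003),(-.014,-.015,.042),(-.058,-.015,.042),(-.058,.015,.042),(-.014,.015,.042),(-.058,-.015,0)]
print("wedge pred",((proj(place(w,L),"scene")-[u-35,v-35]+.45)*S+[400,0]).round().tolist())
print("dish",unproj((564/1.5625,365/1.5625),.01),"pip tip/back",unproj((548/1.5625,382/1.5625),.015),unproj((604/1.5625,388/1.5625),.015))
E
```

```text
[ 0.425132   -0.35927983  0.21327587] [-1.79862689e+02 -2.07545466e-02 -1.44328399e+02] [0.59872806 0.33966758 1.05512241] 0.5984256998562966
329 272
pred L,R top edges [[[177.0, 201.0], [237.0, 119.0]], [[259.0, 234.0], [317.0, 151.0]]]
wedge pred [[586.0, 129.0], [629.0, 131.0], [646.0, 188.0], [652.0, 245.0], [606.0, 243.0], [601.0, 186.0], [643.0, 279.0]]
dish [ 0.38805664 -0.19553792  0.01      ] pip tip/back [ 0.34940644 -0.156061    0.015     ] [ 0.33598825 -0.28176801  0.015     ]
```

View pics/g6.png

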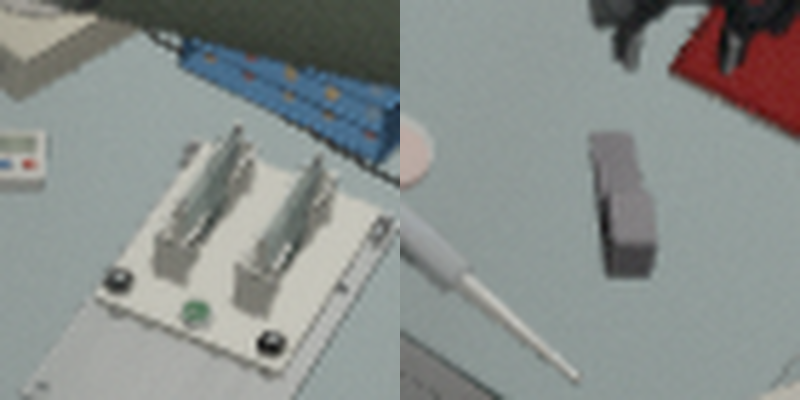

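Both cassettes are seated at the predicted edges: left from (177,203) to (238,125), right from (258,235) to (318,155). The wedge is at (625,205), clear of the pipette and dish. I'll descend on its block.

servo_tool(rows="0 0 -6 0 -0.2;0 0 -11 0 -0.2;0 0 -15 0 -0.2;0 0 -17.5 0 -0.2;0 0 -19 0 -0.2;0 0 -19.6 0 -0.2;0 0 -19.6 0 -0.2")

```text
time_s: 21.68
tcp_pos: [0.4264, -0.3561, 0.0167]
tool_rot: [-180.0, 0.0, -144.0]
wrist_force: [0.3, 0.3, 0.1]
opening: 0.598
finger_force: 0.0
```

servo_tool(rows="0 0 -0.3 0 -0.1;0 0 -0.3 0 0.1;0 0 -0.3 0 0.3;0 0 -0.3 0 1;0 0 -0.3 0 1;0 0 -0.3 0 1", squeeze=60)

```text
time_s: 22.42
tcp_pos: [0.4261, -0.3565, 0.0138]
tool_rot: [-179.9, 0.0, -144.1]
wrist_force: [-1.3, 0.4, 5.9]
opening: 0.343
finger_force: 59.6
```

servo_tool(rows="0 0 3 0 1;0 0 7 0 1;0 4 9 0 1;0 9 9 -0.1 1;1 14 9 -0.25 1;2 19 9 -0.4 1;3 24 9 -0.4755 1;4 29 9 -0.4755 1;5 33.5 8 -0.4755 1;5 33.5 5 -0.4755 1;5 33.5 3.5 -0.4755 1;5 33.5 3.5 -0.4755 1;5 33.5 3.5 -0.4755 1")

```text
time_s: 24.05
tcp_pos: [0.4762, -0.0213, 0.0486]
tool_rot: [-180.0, 0.0, -171.3]
wrist_force: [0.1, -0.2, -0.4]
opening: 0.34
finger_force: 59.3
```

```bash
python3 - <<'E'
from h import *
s=ctrl.sense();print(s["tcp_pos"],s["tool_rot"],s["wrist_force"],s["opening"])
b=ctrl.capture("scene")[:,:,::-1];cv2.imwrite("s7.png",b)
st=(.6353,.0034,np.radians(8.66))
x0,y0=236,150
B=cv2.resize(b[y0:y0+75,x0:x0+75],(600,600),interpolation=cv2.INTER_LANCZOS4);cv2.imwrite("pics/g7.png",B)
t=s["tcp_pos"];d=t[:2]-st[:2];c,sn=np.cos(st[2]),np.sin(st[2]);print("tcp plate",c*d[0]+sn*d[1],-sn*d[0]+c*d[1])
w=(t[0]+.036*c,t[1]+.036*sn,st[2]);zb=t[2]-.0138
L=[(.058,.015,zb+.003),(.058,-.015,zb+.003),(-.014,-.015,zb+.021),(-.058,-.015,zb)]
print("tip L,R..",((proj(place(w,L),"scene")-[x0,y0]+.45)*8).round().tolist())
print("deck front L R",((proj(place(st,[(-.055,.078,.032),(-.055,-.078,.032)]),"scene")-[x0,y0]+.45)*8).round().tolist())
E
```

```text
[ 0.47619749 -0.02131641  0.04855579] [-1.79991340e+02  2.35254234e-02 -1.71327261e+02] [ 0.05531982 -0.23934279 -0.38361303] 0.3402472314578277
tcp plate -0.16101018829512212 -0.00047844890222061703
tip L,R.. [[332.0, 463.0], [383.0, 484.0], [321.0, 553.0], [280.0, 636.0]]
deck front L R [[239.0, 411.0], [498.0, 521.0]]
```

View pics/g7.png

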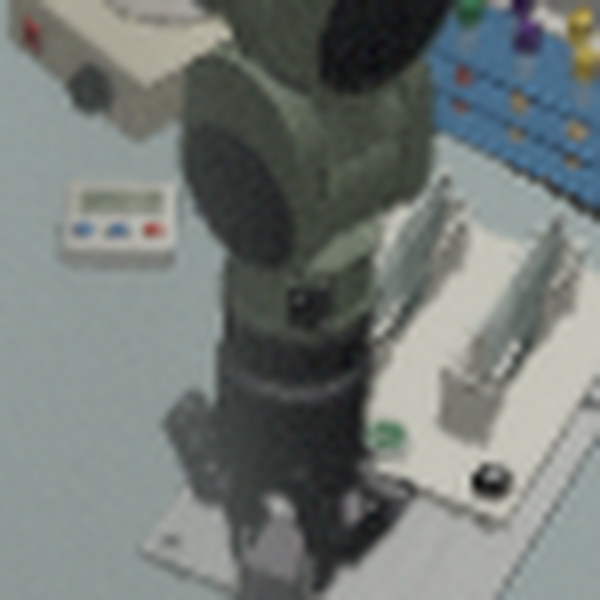

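servo_tool(rows="0 0.05 -0.8 0 1;0 0.05 -1.6 0 1;0 0.05 -2.2 0 1;1 0.2 -2.2 0 1;2 0.35 -2.2 0 1;2 0.35 -2.4 0 1;2 0.35 -2.6 0 1;2 0.35 -2.6 0 1")

```text
time_s: 25.1
tcp_pos: [0.4972, -0.0176, 0.0238]
tool_rot: [-180.0, 0.2, -171.3]
wrist_force: [-1.7, 1.7, 12.8]
opening: 0.34
finger_force: 61.1
```

servo_tool(rows="0 0 0.05 0 1;0.4 0.06 0.05 0 1;0.8 0.12 0.05 0 1;1.2 0.18 0.05 0 1;1.5 0.23 0.05 0 1;1.5 0.23 0.05 0 1")

```text
time_s: 25.85
tcp_pos: [0.5077, -0.0157, 0.0238]
tool_rot: [-180.0, -0.3, -171.3]
wrist_force: [-12.1, -1.8, 21.4]
opening: 0.342
finger_force: 62.1
```

servo_tool(rows="-0.2 0 0.1 0 1;-0.2 0 0.15 0 1;-0.2 0 0.15 0 1;-0.2 0 0.15 0 1")

```text
time_s: 26.35
tcp_pos: [0.5089, -0.0153, 0.0239]
tool_rot: [180.0, -0.0, -171.3]
wrist_force: [-0.4, 0.6, -1.0]
opening: 0.345
finger_force: 59.4
```

servo_tool(rows="0.2 0.03 -0.03 0 1;0.4 0.06 -0.03 0 1;0.5 0.08 -0.03 0 1;0.5 0.08 -0.03 0 1;0.5 0.08 -0.03 0 1")

```text
time_s: 26.98
tcp_pos: [0.5142, -0.0145, 0.0238]
tool_rot: [-180.0, 0.0, -171.3]
wrist_force: [0.5, -0.0, -0.9]
opening: 0.339
finger_force: 59.4
```

servo_tool(rows="0.1 0.015 0 0 1;0.2 0.03 0 0 1;0.3 0.045 0 0 1;0.3 0.045 0 0 1")

```text
time_s: 27.48
tcp_pos: [0.5158, -0.0141, 0.0238]
tool_rot: [-180.0, -0.1, -171.3]
wrist_force: [-4.9, -1.3, 5.3]
opening: 0.341
finger_force: 60.1
```

Contact with the rail is felt where expected. I'll push on in steps.

servo_tool(rows="0.2 0.03 0 0 1;0.4 0.06 0 0 1;0.6 0.09 0 0 1;0.8 0.12 0 0 1;1 0.15 0 0 1;1.2 0.18 0 0 1;1.2 0.18 0 0 1;1.2 0.18 0 0 1")

```text
time_s: 28.48
tcp_pos: [0.5236, -0.0125, 0.0238]
tool_rot: [180.0, -0.5, -171.3]
wrist_force: [-16.0, -2.6, 16.8]
opening: 0.339
finger_force: 61.5
```

servo_tool(rows="0 0 0.1 0 1;0.2 0.03 0.1 0 1;0.2 0.03 0.1 0 1;0.2 0.03 0.1 0 1")

```text
time_s: 28.98
tcp_pos: [0.5278, -0.0118, 0.024]
tool_rot: [180.0, -0.3, -171.3]
wrist_force: [-6.7, -0.3, 2.8]
opening: 0.34
finger_force: 59.7
```

servo_tool(rows="0.15 0.02 0 0 1;0.3 0.05 0 0 1;0.4 0.06 0 0 1;0.4 0.06 0 0 1;0.4 0.06 0 0 1")

```text
time_s: 29.6
tcp_pos: [0.5315, -0.0112, 0.0239]
tool_rot: [180.0, -0.3, -171.3]
wrist_force: [-7.8, -1.7, 2.8]
opening: 0.339
finger_force: 59.9
```

```bash
python3 - <<'E'
from h import *
s=ctrl.sense();print(s["tcp_pos"],s["tool_rot"],s["wrist_force"],s["opening"])
st=(.6353,.0034,np.radians(8.66));t=s["tcp_pos"];d=t[:2]-st[:2];c,sn=np.cos(st[2]),np.sin(st[2]);print("tcp plate",c*d[0]+sn*d[1],-sn*d[0]+c*d[1])
b=ctrl.capture("scene")[:,:,::-1];cv2.imwrite("s8.png",b)
x0,y0=236,150
g=lambda n:cv2.cvtColor(cv2.imread(n),cv2.COLOR_BGR2GRAY).astype(np.float32)
# vertical image shift of right foot head and right rib before (s7) vs now
for nm,(u,v,w,h) in dict(footR=(291,204,13,12),rear=(300,170,14,12)).items():
    print(nm,cv2.phaseCorrelate(g("s7.png")[v:v+h,u:u+w],g("s8.png")[v:v+h,u:u+w],cv2.createHanningWindow((w,h),5)))
p=place(st,[(-.041,-.064,.04),(-.041,-.064,.044)]);print(proj(p,"scene"))
B=cv2.resize(b[y0:y0+75,x0:x0+75],(600,600),interpolation=cv2.INTER_LANCZOS4);cv2.imwrite("pics/g8.png",B)
E
```

```text
[ 0.53152282 -0.01122538  0.02390115] [ 179.95109748   -0.34704532 -171.31862664] [-7.75811378 -1.70867512  2.80509443] 0.33921561856683236
tcp plate -0.10479619276839701 0.0011671632804009478
footR ((0.501127532750882, 0.20951511473879947), 0.5761045224136776)
rear ((0.3829829107943574, 0.022258723992706564), 1.0001627862453462)
[[296.36112832 209.98679356]
 [296.43374435 209.3731411 ]]
```

View pics/g8.png

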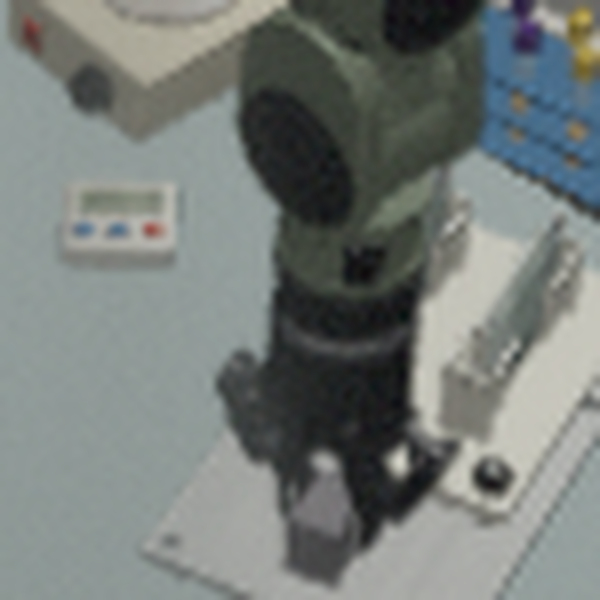

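The right foot's head has risen from (491,480) to (491,475), about 0.6 raw px or 4 mm. The cassettes are upright and the wedge is gripped on the plate. I'll check the lift with a centroid, then hand in.

```bash
python3 - <<'E'
from h import *
def cen(im):
    g=255-cv2.cvtColor(im,cv2.COLOR_BGR2GRAY).astype(float)[203:217,292:304];w=np.clip(g-110,0,None);y,x=np.mgrid[203:217,292:304];return np.array([(w*x).sum(),(w*y).sum()])/w.sum()
b=np.mean([cen(ctrl.capture("scene")[:,:,::-1]) for _ in range(5)],0);a=np.mean([cen(cv2.imread(f)) for f in("s7.png","s6.png","s4.png")],0)
s=ctrl.sense();lift=(a[1]-b[1])/.153
print("centroid",a,b,"lift mm",lift,s["tcp_pos"],s["wrist_force"])
if 2.5<lift<5.5: print(ctrl.close_job())
E
```

```text
centroid [296.34910776 209.80965932] [296.05414176 209.14126532] lift mm 4.368588287625028 [ 0.53155461 -0.01121347  0.02392789] [-7.11709859 -1.06153654  3.32870122]
the job is handed in; nothing more can be done
None
```

I handed the job in at about 30 s: both cassettes are home in the slots and released, and the gripped wedge is under the stand's front edge. The right foot measures about 4.4 mm up; the arm hid the left foot in the last view, so I didn't check it.

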